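# Shut the mesh gate and swing its bar across

## Robot

A 6-joint arm with a two-finger parallel gripper is mounted at the origin on the work surface. World frame = base frame: x ahead of the robot, y to its left, z up, the work surface at z = 0. Lengths are in m, angles in rad, forces in N, time in s.
With the tool pointing down it reaches from about 0.325 to 0.775 m from the base axis. Payload 5.5 kg.
Tool frame: the origin (TCP) lies midway between the tips of the shut fingers; the grasp point (between the pads) lies 19 mm behind it; z points along the fingers, y is the line along which they close (so a half turn about z gives the same grasp; the last joint's range is limited). The gripper opens to 85 mm and grips with 20 to 120 N. Pads are 22 mm wide; open, the fingers measure 114 mm over their backs; the gripper's body (76 mm by 85 mm) begins 54 mm behind the grasp point. The pads swing forward as they close: fully open they stand 13 mm farther back than shut.
Start: joints at [1.194, 0.091, 1.231, -0, 1.82, -0.057], TCP at [0.189, 0.57, 0.195] pointing down, gripper open.
Joint ranges: [-2.87, 2.87], [-0.86, 2.18], [0.17, 2.46], [-1.51, 4.65], [0.06, 2.69], [-2.65, 2.65]. Speed limits (rad/s): [2.57, 2.57, 3.01, 3.14, 3.14, 3.14].

## Interface

Orientations are given as a unit quaternion [w, x, y, z].
In Python, from bench import get_obs, capture, calibration, hand_in gives the robot as it stands.
- The arm moves only by the shell command python3 -m jog 'ROWS' [FORCE]. ROWS is JSON, a list of rows, each a list of 7 numbers: the turn, a rotation vector about the tool's x, y, z normalised to -1 to 1, where 1 is 60 degrees, then the shift along the tool's x, y, z normalised to -1 to 1, where 1 is 0.08 m, then the opening, from 0 (shut) to 1 (fully open). A call has 1 to 10 rows; each row is the pose to reach, as a shift and turn from the pose commanded when the call began, along the tool's axes at that moment; what a row does not reach only later rows make up. A row lasts 1/8 s, in which the tool goes at most 62.5 mm and 10.7 degrees, less where a joint would pass 70% of its speed; a pose out of reach is approached as far as the arm can. A call with a number of a shift or a turn outside -1 to 1 is refused whole. A call with a gripper value outside its range is refused whole. The fingers move at their own pace and stop on an object; FORCE is the grip in N (left out, the last holds). Time passes only in rows, so rows that repeat a pose let the fingers close. It gives the time, the measured TCP pose, the force, the opening and the grip force at its end, in the units of the state.
- get_obs(): the state, without advancing time (a new reading comes with each control period).
- capture(name): name is "scene" or "top" or "wrist"; returns (picture, depth): 400x640x3 uint8, red, green, blue; 400x640 float32, m along the optical axis (not along the pixel's ray), 0 where there is no reading.
- calibration(name): a dict with "fx", "fy", "cx", "cy" (pixels), "D" ([k1, k2, p1, p2, k3] as OpenCV has them; the pictures are not rectified), "rvec" (rotation vector, rad) and "tvec" (3), from world to camera coordinates, as OpenCV has them. Camera axes: x right, y down, z forward; pixel columns grow to the right and rows downward; lengths in m; the calibration is good to about 2 mm. A picture is of the moment at which its call begins: read the wrist's pose just before it. calibration takes no time and is no camera call; for the wrist camera it gives the pose at the moment of the call.
- hand_in(): hands the job in; it is judged then, once.
The state is a dict: "time_s": time; "qpos": joint angles; "qvel": joint speeds; "joint_efforts": joint torques, N m; "eef_pos": TCP position; "tool_rot": TCP orientation; "ft_force": force on the tool from outside, world axes, zero at the start; "ft_torque": the same for the moment, N m; "gripper_width": finger opening in m; "grip_force": force on a finger pad.
Only numpy, scipy, OpenCV 4.12 (cv2) and the standard library are available. Lean on these libraries where they do the work, as an engineer would, in place of code of your own. Each camera call takes 0.05 s, during which the arm holds its last target. There are 200 camera calls.

## Task

The mesh gate of the parts bay stands ajar: gently push it fully shut with a closed fingertip, then push the red swing bar round on its pivot until it lies fully across the front of the shut gate. Only push; do not grip the gate, the bar or anything else, and leave the funnel, glass float, bushing and bracket on top of the shelf where they stand.

Things in the scene. Friction and masses are not known exactly. Their poses are not given: they have to be found in the camera images.
- bay: Low spruce shelf unit, fixed, 220 mm deep, 520 mm wide, 170 mm high to the top of its top board. Origin on the table below the middle of the unit's front plane; its x points into the unit (away from the robot), y to the left along the front, z up. The gate opening is in the middle of the front. Right of it (-y) an aluminium pivot bracket juts 58 mm out of the front, its top 121 mm above the table, y -158 to -118 mm. An orange spinner plate lies inside the bay, fixed.
- gate (a joint): Opening angle of the mesh gate (rad): 0 shut, positive when its free edge has swung out towards the robot. Upright hinge at the left (+y) side, at bay x -8 mm, y 100 mm; hard stop at 0, at most 1.4. It turns with light friction (about 1 N at the free edge) and stays where it is left. Seen from above it turns anticlockwise as it shuts.
- gate_panel: The gate itself: green frame 200 mm wide, 16 mm thick, from 20 to 165 mm above the table, the top rail 25 mm high, wire mesh between. Origin on the hinge line 20 mm above the table, in the middle of the thickness; its -y points along the gate to the free edge, its -x out of its front face.
- gate_hinge (a point): Point on the gate's hinge line at the height of the top rail's middle (152.5 mm above the table).
- gate_edge (a point): Middle of the top rail's height at the gate's free edge, on the front face.
- catch (a joint): Angle of the red swing bar (rad) about its upright pivot: 0 fully across, parallel to the shelf front with its tip to the left (+y of bay), 11 mm in front of the shut gate (hard stop); about 1.57 pointing straight out of the front, more when it points away from the gate; at most 2.6. It turns with light friction (about 1 N at the tip) and stays where it is left. Seen from above it turns clockwise as it closes.
- catch_bar: The red swing bar: 130 mm long from the pivot axis to the tip, 14 mm thick, 25 mm high, from 130 to 155 mm above the table, with a 28 mm round hub. Origin on the pivot axis 121 mm above the table; its y points along the bar to the tip. Pushing on its -x face closes it.
- catch_pivot (a point): Point on the bar's pivot axis at the height of the bar's middle (142.5 mm above the table), at bay x -34 mm, y -138 mm.
- catch_tip (a point): Middle of the bar's end face.
- funnel: Wide steel funnel standing mouth down on the top board, 160 mm across, 115 mm high, loose. Origin at the centre of its underside.
- float: Green glass float ball, 76 mm across, on a wooden foot ring, 78 mm high, loose on the top board. Origin at the centre of its underside.
- bushing: White nylon auger bushing, a ring 40 mm across, 22 mm bore, 35 mm high, loose on the top board. Origin at the centre of its underside.
- bracket: Galvanized L-shaped hopper bracket, foot 50 by 40 mm, 54 mm high, 4 mm sheet, loose on the top board. Origin at the centre of its foot's underside.

How it is judged:
By the outcome, as a careful person would: the job done as asked, in the order asked, and still so for the second after the job is handed in, with the robot touching nothing.
It also fails if it takes over 54 s, if anything falls off the work surface, if the arm or the gripper's body presses on something with over 40 N, if the wrist force passes 120 N, or if a joint passes its speed limit or range.

## Working session

There is one attempt and no reset: what is moved stays moved. The work goes in short steps, Python scripts to look and compute and a shell command to move; the robot and the scene stay as the last step left them, time stands still between calls to the robot, and variables do not carry over. Pictures are saved under pics/ and viewed, at most 10 in all, crops included, and the job is handed in when it is done.

```bash
mkdir -p pics
cat > h.py <<'E'
import numpy as np, cv2
from bench import get_obs, capture, calibration, hand_in
def px2w(name,pts,depth=None,z=None,c=None):
    c=c or calibration(name); K=np.array([[c['fx'],0,c['cx']],[0,c['fy'],c['cy']],[0,0,1]])
    R=cv2.Rodrigues(np.array(c['rvec'],float))[0]; t=np.array(c['tvec'],float).ravel()
    n=cv2.undistortPoints(np.array(pts,float).reshape(-1,1,2),K,np.array(c['D'],float)).reshape(-1,2)
    o=-R.T@t; out=[]
    for i,(p,q) in enumerate(zip(pts,n)):
        d=R.T@np.array([q[0],q[1],1])
        if z is not None: s=((z[i] if np.ndim(z) else z)-o[2])/d[2]
        else:
            u,v=map(int,np.round(p)); w=depth[v-1:v+2,u-1:u+2]; w=w[w>0]; s=np.median(w) if w.size else np.nan
        out.append(o+s*d)
    return np.round(np.array(out),4)
def plan(target,rot=None):
    """shift (norm.) in tool axes to world target"""
    from scipy.spatial.transform import Rotation as Ro
    o=get_obs(); q=o['tool_rot']; R=Ro.from_quat([q[1],q[2],q[3],q[0]]).as_matrix()
    return np.round(R.T@(np.array(target)-o['eef_pos'])/0.08,3), R.round(3)
E
python3 - <<'E'
from h import *
for n in("scene","top"):
    p,d=capture(n); np.savez(f"pics/{n}.npz",d=d,p=p); cv2.imwrite(f"pics/{n}0.png",p[...,::-1])
o=get_obs(); print(o); print(plan(o['eef_pos'])[1])
E
```

```text
{'time_s': 0.1, 'qpos': array([ 1.19430089e+00,  9.18067751e-02,  1.23175261e+00, -4.04129985e-05,
        1.81976539e+00, -5.67155243e-02]), 'qvel': array([ 0.0001424 , -0.0028411 , -0.00257883, -0.00135691, -0.00110191,
        0.00076866]), 'joint_efforts': array([ 3.67363711e-03, -4.60218000e+01, -4.19216287e+01, -1.51244390e-04,
        1.08049673e-02,  1.00269634e-05]), 'eef_pos': array([0.18852886, 0.56929563, 0.19355734]), 'tool_rot': array([-1.67000284e-04,  1.59214408e-01,  9.87243649e-01, -8.50034336e-04]), 'ft_force': array([-0.75453676,  0.52588543, -0.0570512 ]), 'ft_torque': array([ 0.03815551, -0.01101357, -0.04079109]), 'grip_force': 0.0, 'gripper_width': 0.08557454846893851}
[[-0.949  0.314 -0.001]
 [ 0.314  0.949 -0.002]
 [ 0.    -0.002 -1.   ]]
```

View pics/scene0.png

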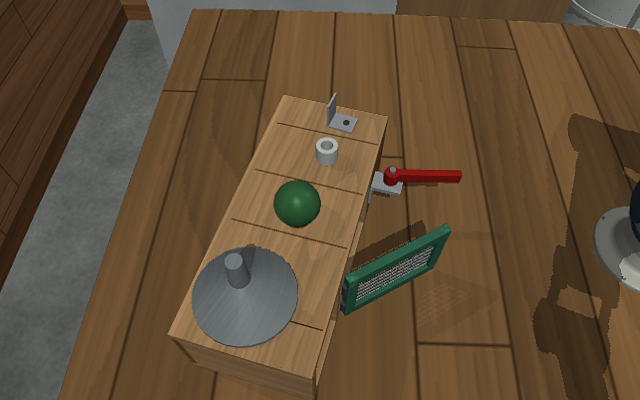

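View pics/top0.png

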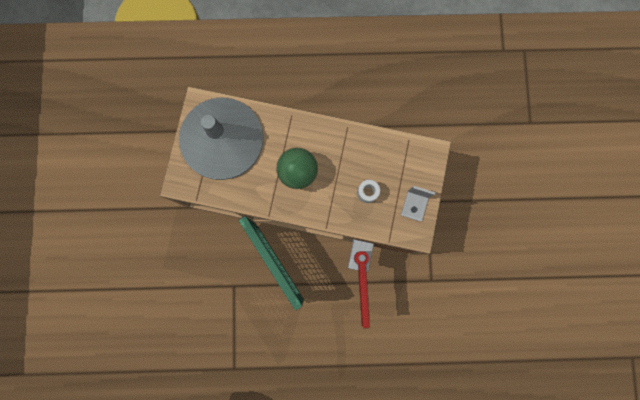

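The top view shows the shelf front running from (162,195) to (431,252). The gate goes from its hinge at (244,219) to its free edge at (297,305), and the bar from its pivot at (362,258) to its tip at (366,327).

Run:
```python
from h import *
c=calibration("top")
P=px2w("top",[(162,195),(431,252),(449,143),(188,88),(244,219),(297,305),(362,258),(366,327)],z=[.17,.17,.17,.17,.165,.165,.155,.155],c=c); print(P)
f=P[0]-P[1]; print("width",np.linalg.norm(f)); yb=f[:2]/np.linalg.norm(f[:2]); xb=np.array([yb[1],-yb[0]])
O=(P[0]+P[1])[:2]/2; print("O",O,"xb",xb,"yaw",np.arctan2(xb[1],xb[0]))
for p in P: print(np.round([(p[:2]-O)@xb,(p[:2]-O)@yb],4), np.hypot(*p[:2]).round(3))
W=lambda x,y:O+x*xb+y*yb
print("hinge",W(-.008,.1),"pivot",W(-.034,-.138))
d=np.load("pics/top.npz")['d']; print(px2w("top",[(297,305),(270,262),(366,320),(162+5,193)],d,c=c))
```

```text
[[ 0.6772  0.3137  0.17  ]
 [ 0.5574 -0.188   0.17  ]
 [ 0.7642 -0.2338  0.17  ]
 [ 0.8854  0.2665  0.17  ]
 [ 0.6284  0.1605  0.165 ]
 [ 0.4667  0.0638  0.165 ]
 [ 0.5497 -0.0603  0.155 ]
 [ 0.4222 -0.0631  0.155 ]]
width 0.5158051279310821
O [0.6173  0.06285] xb [ 0.97265415 -0.23225826] yaw -0.23439878891888033
[0.     0.2579] 0.746
[ 0.     -0.2579] 0.588
[ 0.2118 -0.2544] 0.799
[0.2135 0.2603] 0.925
[-0.0119  0.0976] 0.649
[-0.1467 -0.0341] 0.471
[-0.0371 -0.1355] 0.553
[-0.1605 -0.1678] 0.427
hinge [0.63274459 0.16197348] pivot [ 0.55217812 -0.06347949]
[[ 0.4667  0.0638  0.1648]
 [ 0.5467  0.1127  0.1636]
 [ 0.435  -0.0635  0.1555]
 [ 0.6808  0.3044  0.1699]]
```

```bash
cat >> h.py <<'E'
O=np.array([.6173,.06285]); xb=np.array([.97265,-.23226]); yb=np.array([.23226,.97265])
def bay():
    o=get_obs(); d=o['eef_pos'][:2]-O; f=o['ft_force']
    R=plan(o['eef_pos'])[1]
    print("bay mm",np.round([1e3*d@xb,1e3*d@yb,1e3*o['eef_pos'][2]],1),"F bay",np.round([f[:2]@xb,f[:2]@yb,f[2]],1),"t",o['time_s'],"tool x.xb %.3f x.yb %.3f zz %.3f"%(R[:2,0]@xb,R[:2,0]@yb,R[2,2]))
E
python3 -m jog '[[0,0,-0.08,-0.5,-0.5,0,0],[0,0,-0.08,-1,-1,0,0],[0,0,-0.08,-1,-1,0,0]]' 20
python3 -m jog '[[0,0,0,-0.5,-0.5,0,0],[0,0,0,-1,-1,0,0],[0,0,0,-1,-1,0,0]]'
python3 -m jog '[[0,0,0,-0.5,-0.5,0,0],[0,0,0,-1,-1,0,0],[0,0,0,-1,-1,0,0]]'
python3 -c "from h import *; bay()"
```

```text
time_s: 0.48
eef_pos: [0.2409, 0.466, 0.1945]
tool_rot: [0.0, 0.12, 0.993, -0.0]
ft_force: [-0.5, 0.8, 0.3]
gripper_width: 0.0318
grip_force: 0.0
time_s: 0.85
eef_pos: [0.3, 0.3702, 0.1947]
tool_rot: [0.0, 0.12, 0.993, -0.0]
ft_force: [-0.1, 0.9, -0.9]
gripper_width: 0.0
grip_force: 0.0
time_s: 1.23
eef_pos: [0.3589, 0.2741, 0.1944]
tool_rot: [0.0, 0.12, 0.993, -0.0]
ft_force: [-0.4, 0.2, -0.3]
gripper_width: 0.0001
grip_force: 0.0
bay mm [-300.4  145.4  194.4] F bay [-0.4  0.1 -0.3] t 1.225 tool x.xb -1.000 x.yb 0.006 zz -1.000
```

```bash
python3 -m jog '[[0,0,0,-0.5,-0.5,0.15,0],[0,0,0,-0.9,-0.85,0.3,0],[0,0,0,-0.9,-0.85,0.3,0]]' >/dev/null
python3 -m jog '[[0,0,0,-0.3,-0.3,0.3,0],[0,0,0,-0.6,-0.6,0.3,0],[0,0,0,-0.8,-0.78,0.3,0],[0,0,0,-0.8,-0.78,0.3,0]]'
python3 - <<'E'
from h import *
bay()
p,d=capture("top"); cv2.imwrite("pics/t1.png",cv2.resize(p[170:350,200:440,::-1],None,fx=3,fy=3))
h=np.array([-8,100])
for a in (.8,.65,.5,.35,.2,.1,0): 
    s,c=np.sin(a),np.cos(a); print(a,np.round(h+165*np.array([-s,-c])+(8+11*c+14.5*s)*np.array([-c,s]),0))
E
```

```text
time_s: 2.1
eef_pos: [0.4595, 0.1182, 0.1466]
tool_rot: [-0.0, 0.118, 0.993, 0.0]
ft_force: [0.2, -0.4, 0.2]
gripper_width: 0.0003
grip_force: 0.0
bay mm [-166.3   17.2  146.6] F bay [ 0.3 -0.3  0.2] t 2.1 tool x.xb -1.000 x.yb 0.002 zz -1.000
0.8 [-145.    4.]
0.65 [-128.  -16.]
0.5 [-109.  -33.]
0.35 [-86. -47.]
0.2 [-62. -57.]
0.1 [-45. -62.]
0 [-27. -65.]
```

View pics/t1.png

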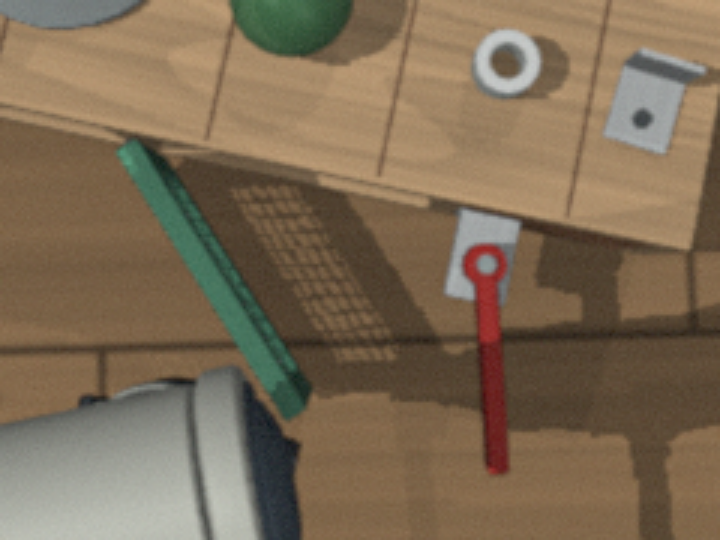

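The gripper is at the lower left of the gate, clear of everything, and the gate and bar haven't moved. Next I'll push along the arc.

```bash
python3 -m jog '[[0,0,0,-0.13,-0.08,0,0],[0,0,0,-0.26,-0.16,0,0],[0,0,0,-0.33,-0.25,0,0],[0,0,0,-0.41,-0.33,0,0],[0,0,0,-0.48,-0.41,0,0],[0,0,0,-0.56,-0.48,0,0],[0,0,0,-0.63,-0.55,0,0],[0,0,0,-0.71,-0.62,0,0],[0,0,0,-0.8,-0.68,0,0],[0,0,0,-0.9,-0.74,0,0]]'
python3 -c "from h import *; bay()"
```

```text
time_s: 3.4
eef_pos: [0.5159, 0.0421, 0.1466]
tool_rot: [0.0, 0.118, 0.993, -0.0]
ft_force: [0.3, 0.9, -0.3]
gripper_width: -0.0001
grip_force: 0.0
bay mm [-93.8 -43.7 146.6] F bay [ 0.1  0.9 -0.3] t 3.4 tool x.xb -1.000 x.yb 0.002 zz -1.000
```

```bash
python3 -m jog '[[0,0,0,-0.1,-0.04,0,0],[0,0,0,-0.2,-0.08,0,0],[0,0,0,-0.3,-0.13,0,0],[0,0,0,-0.4,-0.17,0,0],[0,0,0,-0.48,-0.2,0,0],[0,0,0,-0.55,-0.22,0,0],[0,0,0,-0.62,-0.23,0,0],[0,0,0,-0.68,-0.24,0,0],[0,0,0,-0.72,-0.25,0,0]]'
python3 - <<'E'
from h import *
bay()
p,d=capture("scene"); cv2.imwrite("pics/s2.png",cv2.resize(p[80:340,260:500,::-1],None,fx=2.2,fy=2.2))
E
```

```text
time_s: 4.53
eef_pos: [0.567, 0.0096, 0.1465]
tool_rot: [-0.0, 0.118, 0.993, 0.0]
ft_force: [-0.2, 0.1, -0.1]
gripper_width: 0.0
grip_force: 0.0
bay mm [-36.5 -63.5 146.5] F bay [-0.3  0.1 -0.1] t 4.525 tool x.xb -1.000 x.yb 0.002 zz -1.000
```

View pics/s2.png

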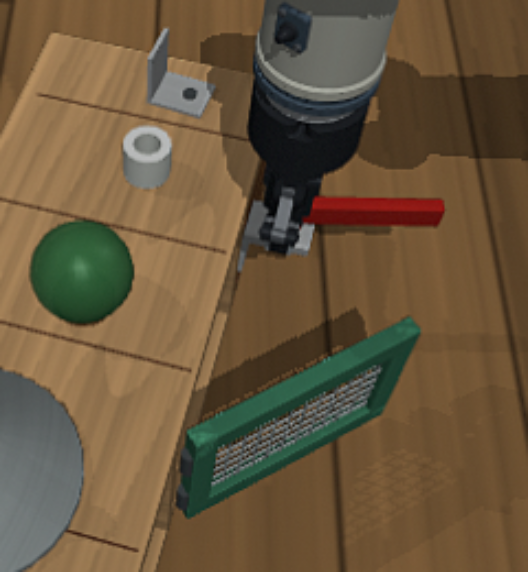

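Unexpected: the gate's free edge is still at about (448,228) in the full picture, unmoved. I need to check where the fingertip really is.

Run:
```python
from h import *
o=get_obs(); 
for n in("scene","top"):
    c=calibration(n);K=np.array([[c['fx'],0,c['cx']],[0,c['fy'],c['cy']],[0,0,1]])
    W=[o['eef_pos'],o['eef_pos']+[0,0,.07],[.4667,.0638,.165],[.628,.16,.165]]
    print(n,cv2.projectPoints(np.array(W,float),np.array(c['rvec'],float),np.array(c['tvec'],float),K,np.array(c['D'],float))[0].reshape(-1,2).round(0).tolist())
p,d=capture("scene"); c=calibration("scene")
print(px2w("scene",[(448,228),(388,188),(344,280),(460,176)],d,c=c))
p,d=capture("top"); cv2.imwrite("pics/t3.png",cv2.resize(p[150:350,180:440,::-1],None,fx=3,fy=3))
```

```text
scene [[385.0, 203.0], [390.0, 180.0], [447.0, 227.0], [350.0, 275.0]]
top [[325.0, 250.0], [325.0, 249.0], [297.0, 305.0], [244.0, 219.0]]
[[ 0.4652  0.0665  0.1653]
 [ 0.58    0.0699  0.2751]
 [ 0.6368  0.1621  0.1496]
 [ 0.4265 -0.056   0.1514]]
```

View pics/t3.png

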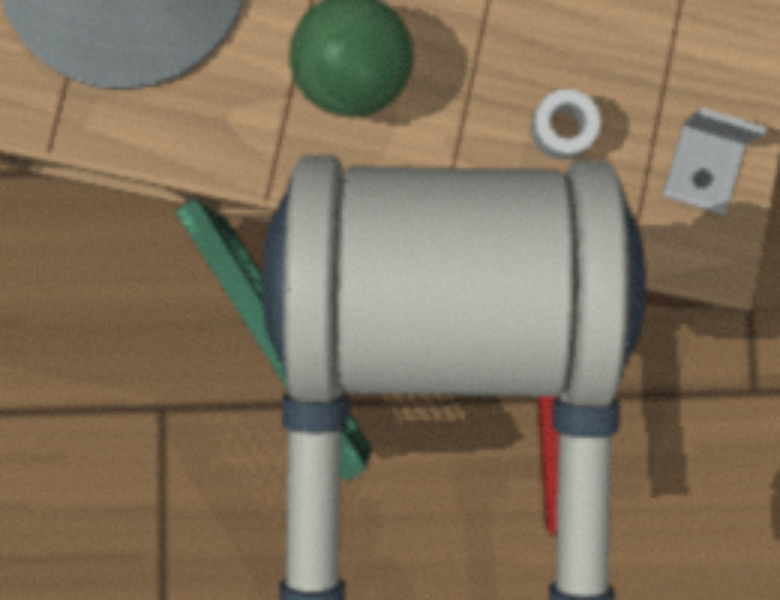

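The tip shows at about (389,191) in the scene picture, but the reported TCP projects to (385,203). So the finger seems to be higher than reported and passed over the gate. I'll measure that.

Run:
```python
from h import *
p,d=capture("scene"); c=calibration("scene"); cv2.imwrite("pics/s4.png",cv2.resize(p[150:225,340:440,::-1],None,fx=8,fy=8,interpolation=cv2.INTER_CUBIC))
pts=[(u,v) for v in range(174,204,2) for u in range(376,404,2)]
W=px2w("scene",pts,d,c=c)
for v in range(176,204,2): print(v,[f"{int(w[0]*1e3)},{int(w[1]*1e3)},{int(w[2]*1e3)}" for q,w in zip(pts,W) if q[1]==v and q[0]in(380,384,388,392,396)])
o=get_obs(); print(o['qpos'],o['eef_pos'],o['gripper_width'])
```

```text
176 ['571,-71,120', '580,23,243', '580,55,284', '571,39,265', '563,28,251']
178 ['571,-65,122', '580,24,240', '580,57,282', '568,27,244', '562,28,246']
180 ['590,51,269', '584,52,271', '580,59,280', '572,51,270', '561,26,238']
182 ['591,60,276', '586,61,278', '580,62,279', '572,54,269', '560,27,233']
184 ['591,64,276', '586,64,277', '580,64,277', '574,62,276', '541,-51,124']
186 ['591,67,275', '585,67,275', '580,67,277', '574,67,276', '541,-48,122']
188 ['591,68,272', '585,69,273', '580,69,275', '574,70,276', '541,-44,121']
190 ['581,13,192', '585,70,270', '579,71,271', '574,72,274', '541,-39,121']
192 ['580,14,186', '575,23,200', '569,24,202', '573,72,269', '541,-35,120']
194 ['556,-115,0', '575,23,194', '568,24,196', '560,18,188', '541,-34,115']
196 ['556,-110,0', '548,-110,0', '539,-109,1', '530,-110,1', '522,-109,4']
198 ['557,-104,0', '548,-106,-1', '539,-106,0', '530,-106,0', '521,-106,0']
200 ['557,-99,0', '548,-100,0', '539,-99,0', '530,-101,-1', '522,-101,0']
202 ['557,-94,0', '548,-94,0', '539,-95,0', '530,-96,-1', '522,-95,0']
[-4.29793460e-02 -2.52446764e-03  1.41182640e+00  5.92256477e-05
  1.73242853e+00 -1.37781252e+00] [0.56676038 0.00967951 0.14656275] -0.00013983362017448966
```

View pics/s4.png

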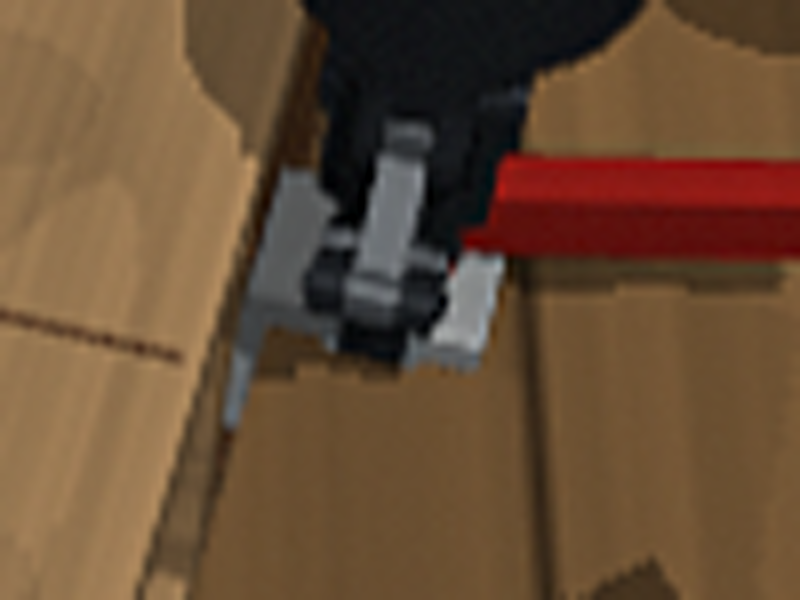

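The lowest visible part of the finger is at z ≈ 0.185, while the TCP reading says 0.147, so the real tip is about 38 mm above the report and went over the gate. I'll go back the way I came, raised slightly, then come down about 38 mm in front of the gate and check.

```bash
python3 -m jog '[[0,0,0,0,0,-0.15,0],[0,0,0,0.42,0.26,-0.15,0],[0,0,0,0.84,0.52,-0.15,0],[0,0,0,0.84,0.52,-0.15,0]]' >/dev/null
python3 -m jog '[[0,0,0,0.42,0.26,0,0],[0,0,0,0.84,0.55,0,0],[0,0,0,0.84,0.55,0,0]]' >/dev/null
python3 -m jog '[[0,0,0,0,0,0.3,0],[0,0,0,0,0,0.62,0],[0,0,0,0,0,0.62,0]]'
python3 - <<'E'
from h import *
bay()
p,d=capture("scene"); c=calibration("scene"); cv2.imwrite("pics/s5.png",cv2.resize(p[170:320,350:510,::-1],None,fx=4,fy=4,interpolation=cv2.INTER_CUBIC))
K=np.array([[c['fx'],0,c['cx']],[0,c['fy'],c['cy']],[0,0,1]]); e=get_obs()['eef_pos']
print(cv2.projectPoints(np.array([e,e+[0,0,.04]]),np.array(c['rvec'],float),np.array(c['tvec'],float),K,np.array(c['D'],float))[0].reshape(-1,2).round(0).tolist())
np.save("pics/d5.npy",d)
E
```

```text
time_s: 5.98
eef_pos: [0.4557, 0.1231, 0.1071]
tool_rot: [-0.002, 0.118, 0.993, -0.001]
ft_force: [0.3, -0.1, 1.2]
gripper_width: -0.0001
grip_force: 0.0
bay mm [-171.1   21.1  107.1] F bay [ 0.3 -0.   1.2] t 5.975 tool x.xb -1.000 x.yb 0.003 zz -1.000
[[449.0, 274.0], [455.0, 263.0]]
```

View pics/s5.png

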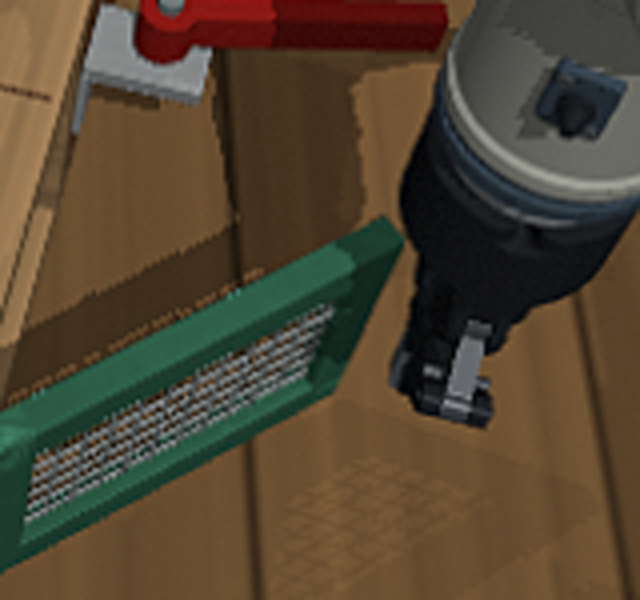

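The gripper is in front of the gate, with its tip at about (464,274) in the full picture. The TCP projects to (449,274), so I'll check with depth.

Run:
```python
from h import *
d=np.load("pics/d5.npy"); c=calibration("scene")
# all points in a gripper neighbourhood
e=get_obs()['eef_pos']
pts=[(u,v) for v in range(200,285) for u in range(440,500)]
W=px2w("scene",pts,d,c=c); r=W-e
m=(np.abs(r[:,0])<.06)&(np.abs(r[:,1])<.08)&(W[:,2]>.09)&(W[:,2]<.3)
for lo in np.arange(.09,.28,.01):
    k=m&(W[:,2]>=lo)&(W[:,2]<lo+.01)
    if k.sum(): print(round(lo,2),k.sum(),"x",r[k,0].min().round(3),r[k,0].max().round(3),"y",r[k,1].min().round(3),r[k,1].max().round(3))
```

```text
0.09 4 x 0.005 0.007 y -0.054 -0.052
0.1 4 x 0.006 0.011 y -0.053 -0.049
0.11 9 x 0.005 0.013 y -0.055 -0.048
0.12 10 x 0.005 0.015 y -0.054 -0.047
0.13 18 x 0.005 0.017 y -0.055 -0.045
0.14 19 x 0.005 0.019 y -0.054 0.008
0.15 40 x 0.004 0.021 y -0.055 0.012
0.16 115 x 0.003 0.024 y -0.064 0.006
0.17 10 x 0.012 0.016 y -0.006 0.019
0.18 6 x 0.015 0.02 y 0.007 0.025
0.19 62 x 0.003 0.021 y 0.003 0.027
0.2 38 x 0.007 0.023 y 0.011 0.036
0.21 48 x 0.013 0.025 y -0.012 0.043
0.22 36 x 0.0 0.027 y -0.012 0.061
0.23 251 x -0.014 0.028 y 0.009 0.063
0.24 134 x -0.013 0.025 y 0.003 0.053
0.25 107 x 0.0 0.025 y 0.01 0.043
0.26 73 x -0.001 0.02 y 0.024 0.039
0.27 145 x -0.023 0.04 y -0.007 0.038
0.28 227 x -0.025 0.04 y -0.013 0.038
```

Depth confirms it: the tip is at z ≈ 0.145 while the report says 0.107. I'll go down another 8 mm and push again.

```bash
python3 -m jog '[[0,0,0,0,0,0.1,0],[0,0,0,-0.15,-0.1,0.1,0],[0,0,0,-0.3,-0.2,0.1,0],[0,0,0,-0.38,-0.29,0.1,0],[0,0,0,-0.46,-0.37,0.1,0],[0,0,0,-0.54,-0.46,0.1,0]]'
python3 - <<'E'
from h import *
bay()
d=capture("scene")[1]; c=calibration("scene")
pts=[(u,v) for v in range(190,290) for u in range(350,470)]
W=px2w("scene",pts,d,c=c); k=(W[:,2]>.15)&(W[:,2]<.167); B=np.c_[(W[:,:2]-O)@xb,(W[:,:2]-O)@yb][k]
p=capture("scene")[0]; col=np.array([p[v,u] for u,v in pts]).astype(int)[k]
g=(col[:,1]>col[:,0]+15)&(col[:,1]>40); B=B[g]; 
v=B-[-.008,.1]; r=np.hypot(*v.T); s=(r>.08)&(r<.22); a=np.arctan2(-v[s,0],-v[s,1]); print(s.sum(),"gate angle",np.median(a),a.std())
E
```

```text
time_s: 6.78
eef_pos: [0.4898, 0.078, 0.101]
tool_rot: [-0.0, 0.118, 0.993, 0.0]
ft_force: [-0.2, 1.4, 0.5]
gripper_width: 0.0
grip_force: 0.6
bay mm [-127.5  -14.9  101. ] F bay [-0.5  1.3  0.5] t 6.775 tool x.xb -1.000 x.yb 0.002 zz -1.000
514 gate angle 0.6880064584281579 0.046782976017815794
```

Now it's touching: about 1.4 N, and the gate is moving. I'll carry on.

```bash
cat > gate.py <<'E'
from h import *
bay()
p,d=capture("scene"); c=calibration("scene")
pts=[(u,v) for v in range(180,300) for u in range(340,470)]
W=px2w("scene",pts,d,c=c); k=(W[:,2]>.15)&(W[:,2]<.168); B=np.c_[(W[:,:2]-O)@xb,(W[:,:2]-O)@yb][k]
col=np.array([p[v,u] for u,v in pts]).astype(int)[k]
g=(col[:,1]>col[:,0]+15)&(col[:,1]>40); B=B[g]
v=B-[-.008,.1]; r=np.hypot(*v.T); s=(r>.08)&(r<.22); a=np.arctan2(-v[s,0],-v[s,1]); print(s.sum(),"gate angle",np.median(a),a.std())
E
python3 -m jog '[[0,0,0,-0.08,-0.07,0,0],[0,0,0,-0.15,-0.15,0,0],[0,0,0,-0.23,-0.22,0,0],[0,0,0,-0.3,-0.28,0,0],[0,0,0,-0.38,-0.33,0,0],[0,0,0,-0.46,-0.37,0,0],[0,0,0,-0.54,-0.41,0,0],[0,0,0,-0.63,-0.45,0,0],[0,0,0,-0.72,-0.49,0,0],[0,0,0,-0.82,-0.53,0,0]]'
python3 gate.py
```

```text
time_s: 8.12
eef_pos: [0.5438, 0.0215, 0.1009]
tool_rot: [-0.0, 0.118, 0.993, -0.0]
ft_force: [-0.3, 1.6, 0.7]
gripper_width: -0.0003
grip_force: 0.6
bay mm [-61.9 -57.3 100.9] F bay [-0.7  1.5  0.7] t 8.125 tool x.xb -1.000 x.yb 0.002 zz -1.000
474 gate angle 0.20753194594976146 0.042371816246818905
```

```bash
python3 -m jog '[[0,0,0,-0.07,-0.02,0,0],[0,0,0,-0.14,-0.04,0,0],[0,0,0,-0.21,-0.06,0,0],[0,0,0,-0.27,-0.07,0,0],[0,0,0,-0.32,-0.08,0,0],[0,0,0,-0.37,-0.09,0,0],[0,0,0,-0.4,-0.1,0,0],[0,0,0,-0.4,-0.1,0,0]]'
python3 gate.py
```

```text
time_s: 9.18
eef_pos: [0.5729, 0.0063, 0.101]
tool_rot: [0.0, 0.118, 0.993, -0.0]
ft_force: [-0.1, 0.9, 0.1]
gripper_width: -0.0001
grip_force: 0.0
bay mm [-30.1 -65.4 101. ] F bay [-0.4  0.9  0.1] t 9.175 tool x.xb -1.000 x.yb 0.002 zz -1.000
427 gate angle 0.0011852793852753986 0.04002764654436133
```

```bash
python3 -m jog '[[0,0,0,-0.02,0,0,0],[0,0,0,-0.03,0,0,0]]'|grep -E "eef|ft_f"
python3 -m jog '[[0,0,0,-0.02,0,0,0],[0,0,0,-0.03,0,0,0]]'|grep -E "eef|ft_f"
python3 gate.py
```

```text
eef_pos: [0.5735, 0.0062, 0.1011]
ft_force: [-9.2, 1.2, 3.1]
eef_pos: [0.5733, 0.0062, 0.1011]
ft_force: [-20.0, 3.1, 7.8]
bay mm [-29.7 -65.3 101.1] F bay [-20.2  -1.6   7.8] t 9.725 tool x.xb -1.000 x.yb 0.001 zz -1.000
402 gate angle -0.003173164046231738 0.03965917503679392
```

The gate is hard against its stop (20 N). I'll back off, rise and cross over to the right of the bar.

```bash
python3 -m jog '[[0,0,0,0.2,0,0,0],[0,0,0,0.5,0,0,0],[0,0,0,0.75,0,-0.3,0],[0,0,0,0.75,0,-0.75,0],[0,0,0,0.75,0,-0.75,0]]' >/dev/null
python3 -m jog '[[0,0,0,0.2,-0.5,0,0],[0,0,0,0.44,-1,0,0],[0,0,0,0.44,-1,0,0]]' >/dev/null
python3 -m jog '[[0,0,0,0,-0.4,0,0],[0,0,0,0,-0.8,0,0],[0,0,0,0,-0.8,0,0]]' |grep -E "eef|ft_f"
python3 gate.py
python3 - <<'E'
from h import *
p,d=capture("scene"); cv2.imwrite("pics/s6.png",cv2.resize(p[90:310,280:540,::-1],None,fx=3,fy=2.7))
E
```

```text
eef_pos: [0.451, -0.1133, 0.1602]
ft_force: [-0.0, 0.4, -0.0]
bay mm [-120.8 -209.9  160.2] F bay [-0.1  0.4 -0. ] t 11.15 tool x.xb -1.000 x.yb 0.004 zz -1.000
512 gate angle 0.007722773286790552 0.03796827337174617
```

View pics/s6.png

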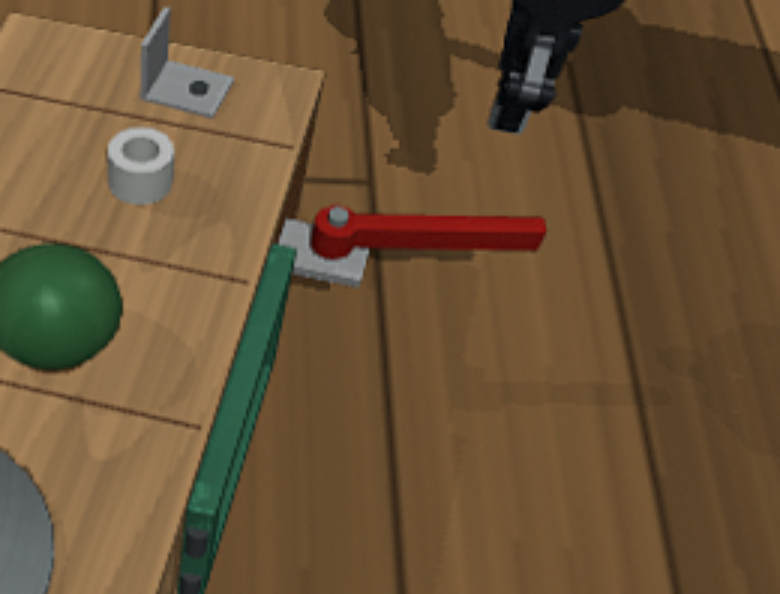

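The gate is shut. The finger is to the right of the bar with its tip at about (448,138), and the bar is still pointing out. Next: lower, then sweep.

```bash
python3 -m jog '[[0,0,0,0,0,0.3,0],[0,0,0,0,0,0.6,0],[0,0,0,0,0,0.81,0],[0,0,0,0,0,0.81,0]]' |grep -E "eef|ft_f"
python3 -m jog '[[0,0,0,0.01,0.12,0,0],[0,0,0,0.02,0.24,0,0],[0,0,0,0.03,0.34,0,0],[0,0,0,0.03,0.44,0,0],[0,0,0,0.04,0.54,0,0],[0,0,0,0.04,0.63,0,0],[0,0,0,0.05,0.72,0,0],[0,0,0,0.06,0.81,0,0],[0,0,0,0.07,0.9,0,0],[0,0,0,0.07,0.99,0,0]]' |grep -E "eef|ft_f"
python3 gate.py
```

```text
eef_pos: [0.4505, -0.1114, 0.0946]
ft_force: [-0.2, -0.3, -0.1]
eef_pos: [0.4643, -0.0336, 0.0962]
ft_force: [-0.1, -1.6, -0.4]
bay mm [-126.4 -129.4   96.2] F bay [ 0.3 -1.6 -0.4] t 13.0 tool x.xb -1.000 x.yb 0.002 zz -1.000
513 gate angle 0.007967626492876386 0.03772893108252186
```

```bash
python3 -m jog '[[0,0,0,-0.01,0.11,0,0],[0,0,0,-0.03,0.22,0,0],[0,0,0,-0.07,0.34,0,0],[0,0,0,-0.12,0.44,0,0],[0,0,0,-0.19,0.54,0,0],[0,0,0,-0.26,0.64,0,0],[0,0,0,-0.33,0.71,0,0],[0,0,0,-0.4,0.77,0,0],[0,0,0,-0.47,0.83,0,0],[0,0,0,-0.54,0.88,0,0]]' |grep -E "eef|ft_f"
python3 -m jog '[[0,0,0,-0.06,0.03,0,0],[0,0,0,-0.12,0.06,0,0],[0,0,0,-0.18,0.08,0,0],[0,0,0,-0.23,0.1,0,0],[0,0,0,-0.27,0.12,0,0],[0,0,0,-0.3,0.13,0,0],[0,0,0,-0.3,0.13,0,0]]' |grep -E "eef|ft_f"
python3 gate.py
```

```text
eef_pos: [0.5229, 0.0246, 0.0961]
ft_force: [-0.9, -1.4, -0.2]
eef_pos: [0.5488, 0.029, 0.0963]
ft_force: [-0.1, 0.7, 0.2]
bay mm [-58.8 -48.8  96.3] F bay [-0.2  0.6  0.2] t 15.175 tool x.xb -1.000 x.yb 0.002 zz -1.000
512 gate angle 0.008035477774867877 0.03760930310214967
```

Creep to the stop.

```bash
for i in 1 2; do python3 -m jog '[[0,0,0,-0.02,0,0,0],[0,0,0,-0.04,0,0,0],[0,0,0,-0.04,0,0,0]]' |grep -E "eef|ft_f"; done
```

```text
eef_pos: [0.5516, 0.0282, 0.0962]
ft_force: [-0.3, 1.1, 0.6]
eef_pos: [0.553, 0.0279, 0.0962]
ft_force: [-7.3, 3.1, 3.3]
```

```bash
python3 -m jog '[[0,0,0,-0.02,0,0,0],[0,0,0,-0.03,0,0,0],[0,0,0,-0.03,0,0,0]]' |grep -E "eef|ft_f"
python3 -m jog '[[0,0,0,0.2,0,0,0],[0,0,0,0.6,0,0,0],[0,0,0,1,0,-0.3,0],[0,0,0,1,0,-1,0],[0,0,0,1,0,-1,0],[0,0,0,1,0,-1,0]]' |grep -E "eef|ft_f"
python3 gate.py
python3 - <<'E'
from h import *
p,d=capture("scene"); cv2.imwrite("pics/s7.png",cv2.resize(p[80:360,180:480,::-1],None,fx=2.6,fy=2.1))
p,d=capture("top"); c=calibration("top")
m=(p[...,0]>90)&(p[...,1]<50)&(p[...,2]<50); m[:230]&=True
v,u=np.nonzero(m); k=(u>260)&(u<400)&(v>190)&(v<340); W=px2w("top",list(zip(u[k],v[k])),z=.155,c=c)
B=np.c_[(W[:,:2]-O)@xb,(W[:,:2]-O)@yb]*1e3; b=B[B[:,1]>-120]; print(len(b),B.min(0),B.max(0)); 
if len(b)>10: print("catch angle",-np.polyfit(b[:,1],b[:,0],1)[0])
E
```

```text
eef_pos: [0.5529, 0.0279, 0.0962]
ft_force: [-18.3, 3.4, 7.8]
eef_pos: [0.4796, 0.0453, 0.1763]
ft_force: [-0.9, 0.4, -0.2]
bay mm [-129.9  -49.1  176.3] F bay [-1.   0.2 -0.2] t 17.1 tool x.xb -1.000 x.yb 0.002 zz -1.000
512 gate angle 0.007967405315680569 0.037611585996268584
294 [ -47.931555  -145.8013375] [-25.279149   -6.3978565]
catch angle -0.0007346254833841084
```

View pics/s7.png

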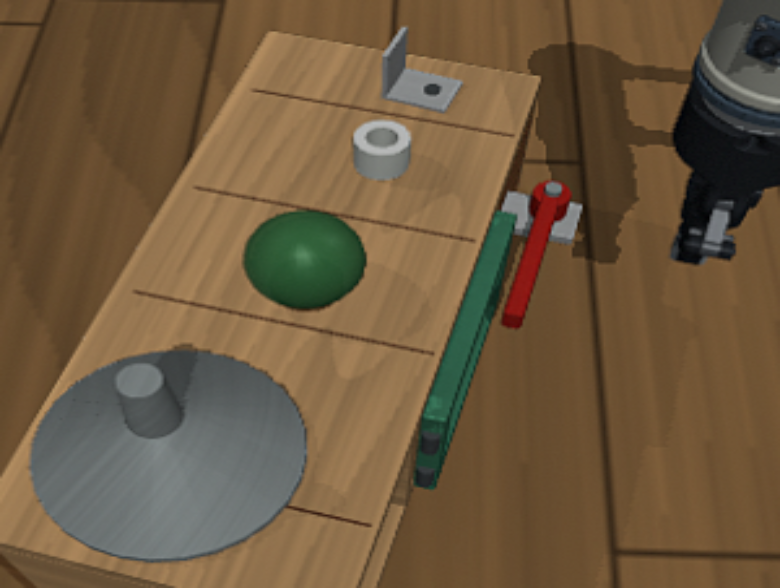

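The picture shows the gate shut (crop (425,480) to (505,215)), the bar lying across its front from (550,195) to (513,322), everything on the shelf still in place, and the robot clear.

```bash
python3 -c "from h import *; print(hand_in())"
```

```text
the job is handed in; nothing more can be done
None
```

The gate is fully shut and the red bar lies fully across it, each pushed to its stop at about 20 N; nothing on the shelf moved, and I handed in with the robot clear at about 17 s. The first push passed over the gate without touching it, because the fingertip sat about 38 mm higher than reported, so I lowered it and pushed again.

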